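# Lock the inspection cover of a gear housing

### The arm

A 7-joint arm with a two-finger parallel gripper is mounted at the origin on a cart in front of the work surface, level with it; the furniture and walls round the work are solid. World frame = base frame: x ahead of the robot, y to its left, z up, the work surface at z = 0. Lengths are in m, angles in rad, forces in N, time in s.
With the tool pointing down it reaches from about 0.4 to 0.9 m from the base axis. Payload 5.6 kg.
Tool frame: the origin (TCP) lies midway between the tips of the shut fingers; the grasp point (between the pads) lies 19 mm behind it; z points along the fingers, y is the line along which they close (so a half turn about z gives the same grasp; the last joint's range is limited). The gripper opens to 92 mm and grips with 3 to 60 N. Pads are 20 mm wide; open, the fingers measure 128 mm over their backs; the gripper's body (75 mm by 189 mm) begins 69 mm behind the grasp point.
Start: joints at [-1.209, 0.468, -0.012, 1.603, 0.006, 1.071, -0.056], TCP at [0.256, 0.597, 0.215] pointing down, gripper open.
Joint ranges: [-2.53, 2.53], [-0.31, 2.02], [-1.57, 1.55], [0.28, 2.44], [-1.29, 4.43], [0.15, 1.84], [-2.92, 2.92]. Speed limits (rad/s): [2.57, 2.57, 3.14, 3.14, 3.14, 3.14, 3.14].

### API

Orientations are given as a 3x3 rotation matrix whose columns are the frame's x, y, z axes.
In Python, from station import env, effector, solver, viewer, workorder, search_frame, tip_of gives the robot as it stands. Calls block until the motion is done:
- env.reach(position, orientation): joint-space move of the TCP to a pose.
- env.movel(position, frame=None, rate=0.15): straight line of the TCP; frame=None keeps the orientation; rate is the mean speed in m/s.
- env.goto_joints(angles): joint-space move.
- effector.release() and effector.grasp(squeeze=None): open the fingers fully, or close them until they stop; squeeze is the grip in N (None keeps the last).
- env.pause(seconds).
- solver.inverse_kinematics(position, orientation): joint angles nearest the present ones, or None.
- env.sense(): the state.
- viewer.read_camera(name): name is "scene" or "side" or "wrist"; returns (picture, depth): 480x640x3 uint8, red, green, blue; 480x640 float32, m along the optical axis (not along the pixel's ray), 0 where there is no reading.
- viewer.camera_info(name): a dict with "intrinsics" (3x3 intrinsics, pixels), "eye" and "rotation" of the camera in the world; the wrist camera has in their place "T_tool_cam" (4x4, takes a point from camera to tool coordinates, whose origin is the TCP and whose axes are the flange's). Camera axes: x right, y up, looking along -z (the intrinsics and any distortion apply to the point x, -y, -z); pixel columns grow to the right and rows downward; lengths in m; the calibration is good to about 2 mm. The wrist camera is an equidistant fisheye: a pixel r from the principal point sees the ray r / f radians off the axis. A picture is of the moment at which its call begins: read the wrist's pose just before it. camera_info takes no time and is no camera call.
A pose or a line that the arm cannot do raises env.PlanningError and nothing moves.
- workorder.finish_job(): hands the job in; it is judged then, once.
Trained networks look in the newest picture that a camera, given by its name, has taken for a name from the list of things; names that differ only in an ending like _2 or _b are one class to them, and where a whole thing is asked for, a point or a joint stands for the part that bears it (a point fixed in the world has none). Each returns a list of dicts, best first, with "score" (0 to 1); they miss things now and then, are a little off and sometimes report something else, mostly with a low value. They report only what shows in the picture. A call takes as long as a camera call.
- search_frame(camera, name): "at" ([x, y, z] in m, in world coordinates, good to about 4 mm: the middle of the surface that is visible of it).
- tip_of(camera, name): "at" ([x, y, z] in m, in world coordinates, good to about 4 mm: a listed point, or the origin of a listed thing).
The state is a dict: "t": time; "joint_positions": joint angles; "joint_velocities": joint speeds; "tau": joint torques, N m; "ee_pos": TCP position; "tcp_rot": TCP orientation; "wrist_force": force on the tool from outside, world axes, zero at the start; "moment": the same for the moment, N m; "gripper_width": finger opening in m; "grasp_force": force on a finger pad.
Only numpy, scipy, OpenCV 4.12 (cv2) and the standard library are available. Lean on these libraries where they do the work, as an engineer would, in place of code of your own. Each camera call takes 0.05 s, during which the arm holds its last target. There are 200 camera calls.

### The job

The inspection cover of the gear housing stands ajar. Press it fully down with the fingertips, then set a fingertip in the wide slot of the quarter-turn fastener on it and turn the fastener clockwise (seen from above) to its stop, so that the cover is locked, and move clear. Do not grasp anything or raise the cover further, and leave the oil bottle, the small box and the hole saw beside the housing where they are.

Things in the scene. Friction and masses are not known exactly. Their poses are not given: they have to be found in the camera images.
- housing: grey cast gear housing, an open box 200 mm deep (its x) by 220 mm wide (its y; 246 mm over the foot flanges) by 70 mm high, fixed to the bench. Origin at the centre of its underside, z up, -x is its front; the cover's hinge runs along y on its far upper edge, 100 mm in +x from the origin, at height 70 mm
- cover (a joint): angle (rad) of the inspection cover, an aluminium plate 200 x 220 x 6 mm on top of the housing, hinged along its far edge: 0 = fully down on a hard stop (its top then 76 mm above the bench), positive = front raised; starts at 0.10 to 0.22. The hinge is stiff: the cover stays where it is left; about 4 N down on the fastener moves it
- cover_edge (a point): middle of the front edge of the cover's top face, 200 mm from the hinge
- cam (a joint): turn of the fastener, a round metal cam of 97 mm diameter (dark disc, bright lugs) inside a fixed steel collar (inner diameter 100 mm, as high as the lugs, 22 mm above the cover). 0 = unlocked (starts 0 to 0.3), clockwise from above is positive, 1.571 = hard stop, locked. 0.12 Nm of friction; stays where left. Its tongue goes under a strike: only possible with the cover fully down
- slot (a point): centre of the floor of the fastener's slot, on its turning axis, 136 mm from the hinge line, mid-width of the cover; 80 mm above the bench when the cover is down. Slot: 36 mm wide, 20 mm deep, 97 mm long across the disc between two half-moon lugs. It runs along this point's y axis, z is the turning axis. At cam 0 it lies along the housing's y, at 1.571 along the housing's x
- oil_bottle_mid (a point): bystander: upright plastic oil bottle with a red spout, 42 mm wide, 128 mm high; point at its centre, half-way up
- bit_box_mid (a point): bystander: small box with a light lid and a dark lower part, 60 x 67 x 44 mm; point at its centre
- hole_saw_b_mid (a point): bystander: dark cup-shaped hole saw with a toothed rim, 34 mm wide, 36 mm high; point at its centre

How it is judged:
By the outcome, as a careful person would: the job done as asked, in the order asked, and still so for the second after the job is handed in, with the robot touching nothing.
It also fails if it takes over 38 s, if anything falls off the work surface, if the arm or the gripper's body presses on something with over 40 N, if the wrist force passes 120 N, or if a joint passes its speed limit or range.

## Working session

There is one attempt and no reset: what is moved stays moved. The work goes in short steps, each a Python script; the robot and the scene stay as the last script left them, time stands still between calls to the robot, and variables do not carry over. Pictures are saved under pics/ and viewed, at most 10 in all, crops included, and the job is handed in when it is done.

```bash
mkdir -p pics
python3 - <<'E'
from station import env, effector, solver, viewer, workorder, search_frame, tip_of
import cv2, numpy as np
s=env.sense(); print(s['t'],s['ee_pos'],s['tcp_rot'],s['gripper_width'],s['wrist_force'])
for c in ("scene","side"):
    p,d=viewer.read_camera(c); cv2.imwrite(f"pics/{c}0.png",p[:,:,::-1]); np.save(f"{c}0.npy",d)
    i=viewer.camera_info(c); print(c,i)
    for n in ("housing","cover_edge","slot","oil_bottle_mid","bit_box_mid","hole_saw_b_mid"):
        print(n,[(np.round(r['at'],3),round(r['score'],2)) for r in tip_of(c,n)[:2]])
E
```

```text
0.0 [0.25580844 0.5969189  0.21364819] [[-9.19166858e-01  3.93867930e-01 -5.84508158e-04]
 [ 3.93868350e-01  9.19165419e-01 -1.62977758e-03]
 [-1.04657438e-04 -1.72825680e-03 -9.99998501e-01]] 0.09190413416037607 [ 0.58471776  0.69844975 -0.11093274]
scene {'intrinsics': array([[587.62545774,   0.        , 310.69084999],
       [  0.        , 587.62545774, 234.13791137],
       [  0.        ,   0.        ,   1.        ]]), 'eye': array([ 0.00383553, -0.48712447,  0.90405208]), 'rotation': array([[ 0.70653429,  0.52913242, -0.46992359],
       [-0.70744746,  0.51112597, -0.48812737],
       [-0.01809387,  0.67732498,  0.73546141]])}
housing [(array([ 0.497, -0.047, -0.005]), 0.73)]
cover_edge [(array([ 0.4  , -0.061,  0.104]), 0.96)]
slot [(array([ 0.461, -0.053,  0.099]), 0.91)]
oil_bottle_mid [(array([ 0.564, -0.198,  0.062]), 0.71)]
bit_box_mid [(array([0.42 , 0.111, 0.019]), 0.79), (array([ 0.498, -0.051, -0.006]), 0.2)]
hole_saw_b_mid [(array([0.519, 0.135, 0.016]), 0.53)]
side {'intrinsics': array([[554.94622909,   0.        , 317.07958497],
       [  0.        , 554.94622909, 233.44476378],
       [  0.        ,   0.        ,   1.        ]]), 'eye': array([ 0.10759392, -0.59232505,  0.7303338 ]), 'rotation': array([[ 8.55899496e-01,  3.28003414e-01, -3.99812222e-01],
       [-5.17141760e-01,  5.43868572e-01, -6.60886811e-01],
       [ 6.72171874e-04,  7.72412284e-01,  6.35121100e-01]])}
housing [(array([ 0.496, -0.05 , -0.005]), 0.73), (array([ 0.565, -0.208,  0.062]), 0.25)]
cover_edge [(array([ 0.402, -0.064,  0.1  ]), 0.73)]
slot [(array([ 0.459, -0.052,  0.097]), 0.74)]
oil_bottle_mid [(array([ 0.568, -0.206,  0.064]), 0.93)]
bit_box_mid [(array([0.422, 0.117, 0.024]), 0.71)]
hole_saw_b_mid [(array([0.515, 0.128, 0.022]), 0.52)]
```

View pics/scene0.png

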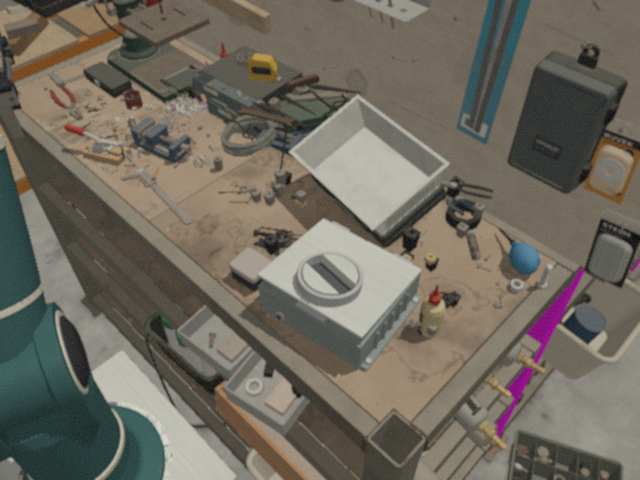

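View pics/side0.png

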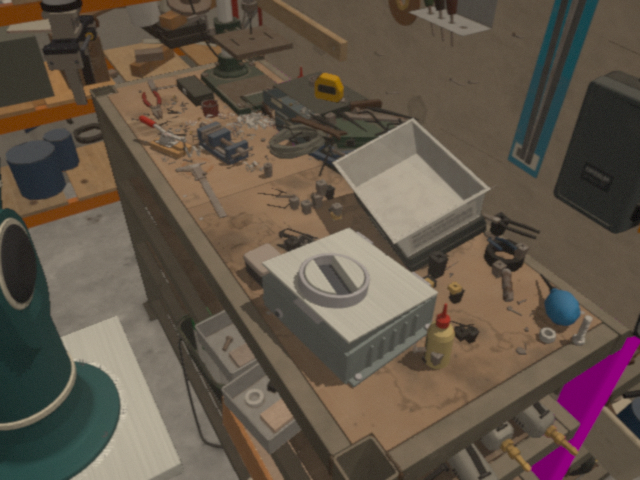

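The cover is slightly ajar, with the dark fastener slot at about (333,273) in scene and (335,276) in side. The networks' points agree with the picture: the bottle is at (432,315), the box at (250,267) and the saw is hidden behind the housing. Next I'll go above the slot for a close look.

```bash
cat > h.py <<'E'
from station import env, effector, solver, viewer, workorder, search_frame, tip_of
import cv2, numpy as np
def Rd(a):  # tool down, tool y at world angle a
    y=np.array([np.cos(a),np.sin(a),0]); z=np.array([0,0,-1.]); return np.column_stack([np.cross(y,z),y,z])
def st(m=""):
    s=env.sense(); print(m,round(s['t'],2),np.round(s['ee_pos'],4),'F',np.round(s['wrist_force'],1),'M',np.round(s['moment'],2)); return s
def wrist_cloud(name):
    s=env.sense(); p,d=viewer.read_camera('wrist'); cv2.imwrite(f'pics/{name}.png',p[:,:,::-1])
    i=viewer.camera_info('wrist'); K=i['intrinsics']; T=i['T_tool_cam']
    v,u=np.mgrid[0:480,0:640]; X=(u-K[0,2])/K[0,0]; Y=(v-K[1,2])/K[1,1]; r=np.hypot(X,Y)+1e-9
    t=np.tan(np.minimum(r,1.4)); c=np.stack([X/r*t*d,-Y/r*t*d,-d],-1)
    P=c@T[:3,:3].T+T[:3,3]; P=P@np.array(s['tcp_rot']).T+s['ee_pos']; P[d==0]=np.nan; P[r>1.3]=np.nan
    return p,P
E
python3 - <<'E'
from h import *
pos=np.array([0.44,-0.055,0.27])
for a in (1.6,1.2,0.8,0.4,0.1,-0.2):
    q=solver.inverse_kinematics(np.array([0.46,-.052,.1]),Rd(a)); print(a,None if q is None else np.round(q,2))
effector.grasp(5); 
env.reach(pos,Rd(1.6)); s=st(); print(np.round(s['joint_positions'],2),s['gripper_width'])
p,P=wrist_cloud('w1'); np.save('w1.npy',P)
for n in ("slot","cover_edge","housing"): print(n,[(np.round(r['at'],4),round(r['score'],2)) for r in tip_of('wrist',n)[:2]])
E
```

```text
1.6 [-0.28  0.33  0.37  2.16 -0.19  0.68  1.83]
1.2 [-0.32  0.34  0.42  2.16 -0.22  0.68  1.45]
0.8 [-0.36  0.34  0.47  2.17 -0.24  0.68  1.08]
0.4 [-0.39  0.35  0.51  2.17 -0.27  0.68  0.7 ]
0.1 [-0.43  0.35  0.55  2.17 -0.29  0.69  0.43]
-0.2 [-0.46  0.36  0.6   2.17 -0.32  0.69  0.15]
 4.46 [ 0.4402 -0.0543  0.27  ] F [0.3 0.  0.4] M [0.06 0.01 0.03]
[-0.52  0.03  0.59  2.05 -0.02  1.07  1.68] 0.000417200331357868
slot [(array([ 0.462, -0.05 ,  0.099]), 0.95)]
cover_edge [(array([ 0.4002, -0.0643,  0.0993]), 0.96)]
housing [(array([ 0.4976, -0.05  ,  0.0037]), 0.9)]
```

View pics/w1.png

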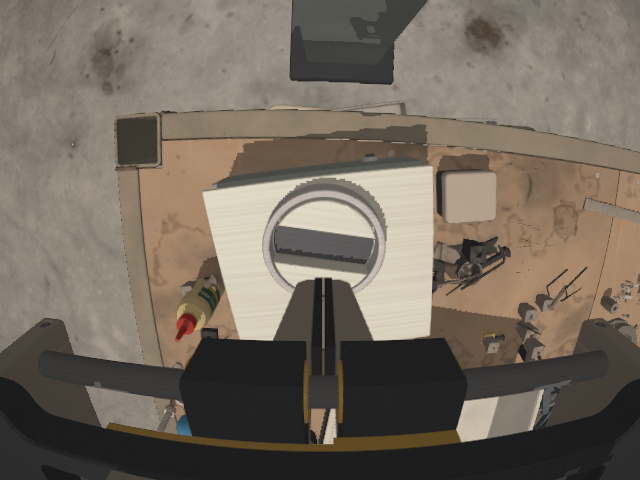

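The wrist view shows the slot as a dark band from about (275,240) to (373,252), inside the collar centred near (324,243). The cover's front corners are at (205,190) and (432,166). I'll measure it from the depth cloud.

Run:
```python
from h import *
P=np.load('w1.npy'); p=cv2.imread('pics/w1.png')
g=p.mean(2)
# cover plane
pts=np.concatenate([P[180:330:3,405:425:3].reshape(-1,3),P[200:270:3,230:255:3].reshape(-1,3)]); pts=pts[np.isfinite(pts).all(1)]
A=np.c_[pts[:,:2],np.ones(len(pts))]; 
for _ in range(3):
    k=np.linalg.lstsq(A,pts[:,2],rcond=None)[0]; e=A@k-pts[:,2]; m=abs(e)<.003; A,pts=A[m],pts[m]
print('plane',k,'res',e.std(),'tilt',np.hypot(*k[:2]),'yaw from tilt',np.arctan2(-k[1],-k[0]))
# front corners / edges
for a,b in (((208,192),(428,169)),((434,170),(431,330))):
    pr=[P[b_[1],b_[0]] for b_ in (a,b)]; d=pr[1]-pr[0]; print(np.round(pr,4),np.arctan2(d[1],d[0]),np.linalg.norm(d))
# slot dark band
h=P[...,2]-(P[...,:2]@k[:2]+k[2])
roi=np.zeros(g.shape,bool); roi[205:275,265:383]=1
n,lab,stt,_=cv2.connectedComponentsWithStats(((g<120)&roi).astype(np.uint8)); i=1+np.argmax(stt[1:,4]); m=lab==i
q=P[m]; q=q[np.isfinite(q).all(1)]; hm=h[m]
print('area',stt[i],'h pct',np.round(np.nanpercentile(hm,[2,10,25,50,75,90,98]),4))
fl=P[m&(h<.009)]
c,(w,l),ang=cv2.minAreaRect((fl[:,:2]*1000).astype(np.float32)); print('floor rect',c,w,l,ang, 'z',np.median(fl[:,2]))
box=cv2.boxPoints((c,(w,l),ang)); print(np.round(box,1))
# disc/collar by height band
mm=(h>.017)&(h<.027)&roi; 
big=np.zeros_like(roi); big[170:300,255:395]=1
qq=P[(h>.018)&(h<.027)&big]; print('lug/collar',cv2.minEnclosingCircle((qq[:,:2]*1000).astype(np.float32)))
```

```text
plane [-0.12914823 -0.01780592  0.15327747] res 0.0007165781608522994 tilt 0.1303699184303813 yaw from tilt 0.1370082362883783
[[ 0.4165 -0.1626  0.1027]
 [ 0.3889  0.044   0.1014]] 1.703454233065929 0.20844739689321817
[[3.978e-01 8.150e-02 5.000e-04]
 [6.180e-01 1.043e-01 2.000e-04]] 0.10336017560560815 0.22134900675179314
area [ 269  221  109   54 3817] h pct [0.0025 0.0032 0.0037 0.0044 0.0077 0.0179 0.0222]
floor rect (465.967041015625, -51.707008361816406) 100.23757934570312 35.54823684692383 84.29793548583984 z 0.09795068204487556
[[ 4.433e+02 -9.980e+01]
 [ 4.787e+02 -1.033e+02]
 [ 4.886e+02 -3.600e+00]
 [ 4.533e+02 -1.000e-01]]
lug/collar ((465.5384216308594, -51.437313079833984), 57.557464599609375)
```

Run:
```python
from h import *
a=1.471; e=np.array([np.cos(a),np.sin(a)])
c=np.array([.4650,-.0517]); cf=np.array([.4627,-.0518])
xy=c+.02*e
env.movel([*xy,.135],Rd(a),rate=.15); s=st('above'); f0=s['wrist_force'][2]
env.movel([*xy,.104],rate=.06); s=st('in')
z=.104
while z>.070:
    z-=.002; t=np.clip((.1-z)/.02,0,1); env.movel([*(c*(1-t)+cf*t+.02*e),z],rate=.03); s=st()
    if s['wrist_force'][2]-f0>22 or np.hypot(*s['wrist_force'][:2])>20: break
```

```text
above 5.74 [ 0.4674 -0.032   0.1356] F [-0.   0.8  0.9] M [ 0.02 -0.02 -0.03]
in 6.41 [ 0.467  -0.032   0.1038] F [-0.9  0.7 -0.7] M [ 0.02 -0.    0.02]
 6.66 [ 0.4671 -0.0318  0.1021] F [-0.5 -0.7  0.7] M [0.05 0.01 0.  ]
 6.91 [ 0.4669 -0.0318  0.1   ] F [0.2 0.1 0.8] M [ 0.05  0.05 -0.05]
 7.16 [ 0.467  -0.0318  0.0981] F [1.5 0.5 1. ] M [ 0.06 -0.16 -0.09]
 7.41 [ 0.4667 -0.0319  0.096 ] F [-0.   0.6  1.9] M [ 0.02 -0.13  0.01]
 7.66 [ 0.4663 -0.0319  0.0939] F [ 1.6 -0.7  1.3] M [-0.1  -0.08  0.02]
 7.91 [ 0.466  -0.0319  0.0919] F [ 1.4 -1.1  0.5] M [-0.17 -0.06 -0.01]
 8.16 [ 0.4657 -0.0319  0.0898] F [ 0.7 -1.8  0.7] M [-0.16 -0.03 -0.03]
 8.41 [ 0.4654 -0.0318  0.0878] F [-0.3 -1.3  1.1] M [-0.13 -0.03 -0.03]
 8.66 [ 0.4652 -0.0318  0.0858] F [ 0.3  0.4 -0.1] M [-0.06  0.01 -0.05]
 8.91 [ 0.465  -0.0318  0.0838] F [ 0.5 -1.2  0.7] M [-0.09 -0.03  0.04]
 9.16 [ 0.4649 -0.0318  0.0818] F [0.4 0.7 0.9] M [-0.02  0.07 -0.04]
 9.41 [ 0.4648 -0.0318  0.0803] F [-1.5  0.1  6. ] M [ 0.01  0.45 -0.01]
 9.66 [ 0.4652 -0.0318  0.0799] F [-7.6 -0.1 28.3] M [ 0.01  1.76 -0.14]
```

The stop was reached at z = 0.080 as expected, so the cover is down. I'll ease off and turn.

```bash
cat > turn.py <<'E'
from h import *
def turn(a0,a1,cf=np.array([.4627,-.0518]),r=.02,z=.084,step=.12,mz=1.2,fl=30):
    n=int(np.ceil(abs(a1-a0)/step))
    for a in np.linspace(a0,a1,n+1)[1:]:
        env.movel([*(cf+r*np.array([np.cos(a),np.sin(a)])),z],Rd(a),rate=.009)
        s=st(f'a={a:.2f}'); F=s['wrist_force']
        if np.hypot(F[0],F[1])>fl or abs(s['moment'][2])>mz: print('stop'); break
E
python3 - <<'E'
from turn import *
env.movel([.4647,-.0319,.084],rate=.03); st('eased')
turn(1.471,0.02)
p,P=wrist_cloud('w2')
for n in ("slot","cover_edge"): print(n,[(np.round(r['at'],4),round(r['score'],2)) for r in tip_of('wrist',n)[:2]])
E
```

```text
eased 10.01 [ 0.4646 -0.0317  0.0838] F [-0.6 -0.4  1.2] M [-0.03 -0.02 -0.02]
a=1.36 10.41 [ 0.4666 -0.0322  0.0836] F [-0.5  0.2 -0.6] M [ 0.   -0.01 -0.05]
a=1.25 10.81 [ 0.4689 -0.0328  0.0839] F [-0.6  0.3 -1. ] M [-0.01  0.04  0.  ]
a=1.14 11.21 [ 0.4703 -0.0331  0.0838] F [-2.8  1.3  1.7] M [0.46 0.57 0.09]
a=1.02 11.61 [ 0.4728 -0.0346  0.0839] F [-2.   2.   0.7] M [0.45 0.55 0.04]
a=0.91 12.01 [ 0.4748 -0.0359  0.0839] F [-2.5  1.5  0.8] M [0.39 0.5  0.04]
a=0.80 12.41 [ 0.4766 -0.0375  0.084 ] F [-1.8  1.2  0.3] M [0.41 0.52 0.08]
a=0.69 12.81 [ 0.4781 -0.0391  0.084 ] F [-2.1  1.8 -0.2] M [0.43 0.5  0.03]
a=0.58 13.21 [ 0.4795 -0.0408  0.084 ] F [-1.1  2.2 -0.7] M [0.44 0.38 0.02]
a=0.47 13.61 [ 0.4808 -0.0428  0.0841] F [-1.9  2.  -1. ] M [0.58 0.29 0.09]
a=0.35 14.01 [ 0.4817 -0.0449  0.0841] F [0.3 2.7 0. ] M [0.6  0.13 0.05]
a=0.24 14.41 [ 0.4824 -0.047   0.0841] F [-0.   3.5 -0.9] M [0.56 0.06 0.08]
a=0.13 14.81 [ 0.4828 -0.0493  0.0841] F [1.  2.4 0.5] M [ 0.59 -0.1   0.09]
a=0.02 15.21 [ 0.4829 -0.0515  0.0841] F [0.8 2.8 0.5] M [ 0.51 -0.15  0.05]
slot [(array([ 0.4607, -0.0508,  0.0809]), 0.78)]
cover_edge [(array([ 0.3957, -0.0627,  0.0741]), 0.56)]
```

View pics/w2.png

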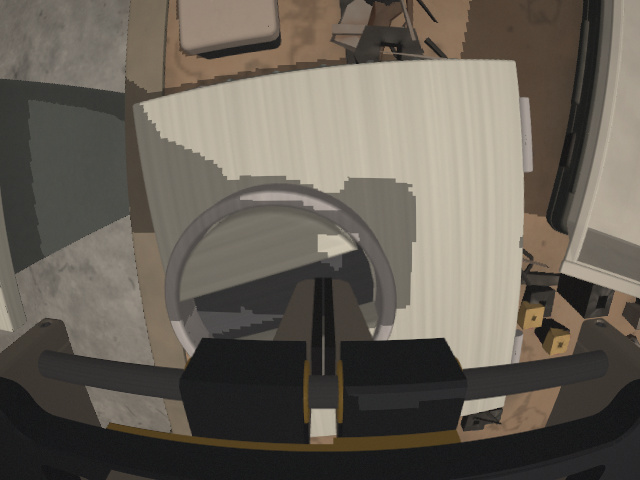

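The cam follows the tip at a steady drag of about 3 N. The slot, in the picture running from (180,305) to (375,270), still lags the finger. I'll continue to the stop.

Run:
```python
from turn import *
turn(0.02,-0.6,step=.06,fl=15,mz=.6)
```

```text
a=-0.04 15.63 [ 0.4828 -0.0525  0.084 ] F [0.8 2.7 1.1] M [ 0.57 -0.2   0.06]
a=-0.09 15.91 [ 0.4827 -0.0537  0.084 ] F [1.9 2.8 0.4] M [ 0.56 -0.2   0.07]
a=-0.15 16.18 [ 0.4826 -0.0548  0.084 ] F [0.5 2.6 1.9] M [ 0.55 -0.22  0.04]
a=-0.21 16.46 [ 0.4825 -0.0556  0.084 ] F [2.5 3.5 0. ] M [ 0.91 -0.4   0.01]
a=-0.26 16.73 [ 0.4831 -0.0553  0.0841] F [3.9 6.6 0.2] M [ 1.66 -0.93  0.13]
a=-0.32 17.01 [ 0.4835 -0.055   0.0842] F [ 5.9 10.2 -0.8] M [ 2.38 -1.29  0.15]
a=-0.37 17.28 [ 0.4839 -0.0548  0.0843] F [ 6.9 14.1 -0.6] M [ 3.02 -1.71  0.22]
stop
```

The force rises steadily with the tip stalled, so this is the hard stop. I'll back off to the slot's middle, lift and check.

Run:
```python
from turn import *
turn(-.37,.06,step=.15)
env.movel([.4827,-.0506,.15],rate=.1); st('up')
env.movel([.43,-.055,.27],Rd(1.2),rate=.15); st('clear')
p,P=wrist_cloud('w3'); np.save('w3.npy',P)
for n in ("slot","cover_edge","oil_bottle_mid","bit_box_mid","hole_saw_b_mid"): print(n,[(np.round(r['at'],4),round(r['score'],2)) for r in tip_of('wrist',n)[:1]])
viewer.read_camera('side')
print([(np.round(r['at'],4)) for r in tip_of('side','oil_bottle_mid')[:1]])
```

```text
a=-0.23 17.76 [ 0.4824 -0.0555  0.0841] F [2.3 6.8 0.6] M [ 1.24 -0.43  0.07]
a=-0.08 18.23 [ 0.4821 -0.0545  0.0839] F [0.2 0.4 0.1] M [-0.05  0.05 -0.01]
a=0.06 18.69 [ 0.4826 -0.0509  0.084 ] F [ 0.5 -0.6  0. ] M [-0.06  0.08  0.01]
up 19.5 [ 0.4823 -0.0503  0.1496] F [ 0.1 -0.6 -0.5] M [-0.14  0.01  0.02]
clear 20.79 [ 0.4298 -0.055   0.2696] F [ 0.  -0.2 -0.2] M [0.01 0.03 0.01]
slot [(array([ 0.4609, -0.0508,  0.0825]), 0.97)]
cover_edge [(array([ 0.3973, -0.0616,  0.0728]), 0.88)]
oil_bottle_mid []
bit_box_mid [(array([0.4235, 0.1153, 0.0214]), 0.89)]
hole_saw_b_mid [(array([0.5209, 0.1281, 0.0166]), 0.96)]
[array([ 0.568 , -0.2099,  0.0638])]
```

View pics/w3.png

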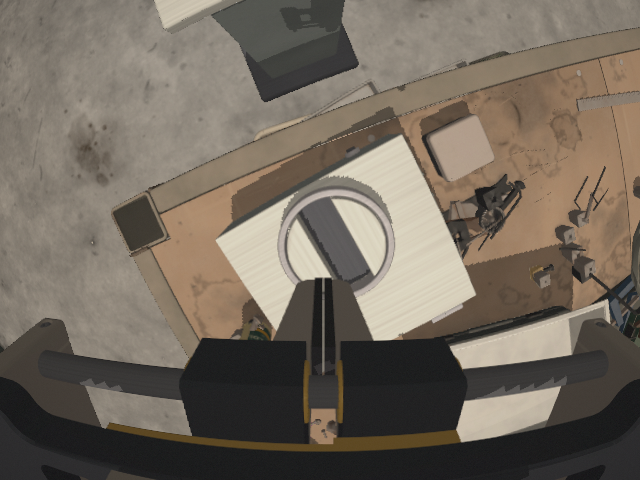

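The slot band runs from about (315,205) to (355,280), near parallel to the cover's side edges. Checking the angle numerically.

Run:
```python
from h import *
P=np.load('w3.npy'); g=cv2.imread('pics/w3.png').mean(2); z=P[...,2]
def rect(m):
    q=(P[m][:,:2]*1000).astype(np.float32); r=cv2.minAreaRect(q); return r
roi=np.zeros(g.shape,bool); roi[190:292,285:390]=1
n,l,s,_=cv2.connectedComponentsWithStats(((g<115)&roi&(z<.088)).astype(np.uint8)); m=l==1+np.argmax(s[1:,4]); print('slot',rect(m),np.median(z[m]))
q=P[m][:,:2]; q=q-q.mean(0); v=np.linalg.svd(q,full_matrices=False)[2][0]; print('pca',np.arctan(v[1]/v[0]))
# cover left/right edges: per row transitions of height .06..
R=[];
for r in range(150,285,5):
    row=np.where((z[r]>.070)&(z[r]<.082)&(np.arange(640)<480))[0]
    if len(row): R.append(P[r,row.max()])
R=np.array(R); k=np.polyfit(R[:,0],R[:,1],1); e=np.polyval(k,R[:,0])-R[:,1]; ok=abs(e)<.003; k=np.polyfit(R[ok,0],R[ok,1],1); print('side edge yaw',np.arctan(k[0]),ok.sum())
c=P[150:200:2,380:400:2].reshape(-1,3); print('cover z',np.nanmedian(c[:,2]))
```

```text
slot ((463.2698974609375, -54.05983352661133), (98.20905303955078, 37.98174285888672), 8.186509132385254) 0.08083924891898533
pca 0.16996958521425165
side edge yaw 0.14039502913538224 27
cover z 0.07684091089598083
```

The slot is at 0.143 rad and the housing yaw is 0.140, so the cam is at its stop. The cover top is at 0.077, and the bystanders have not moved.

```bash
python3 -c "
from h import *
print(workorder.finish_job()); st()"
```

```text
the job is handed in; nothing more can be done
None
the job is handed in; nothing more can be done
```

The cover is pressed fully down and the fastener is turned clockwise to its hard stop; the arm is clear, the bystanders read as unmoved, and the job was handed in at about 21 s of the 38 s allowed.

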